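Feel for the third gap of a clear drawer rack and push the comb home

ROBOT

A 7-joint arm with a two-finger parallel gripper is mounted at the origin on the work surface. World frame = base frame: x ahead of the robot, y to its left, z up, the work surface at z = 0. Lengths are in m, angles in degrees, forces in N, time in s.
With the tool pointing down it reaches from about 0.4 to 0.75 m from the base axis. Payload 19.5 kg.
Tool frame: the origin (TCP) lies on the centre line of the jaws, within the pads' length; the fingertips stand 22 mm ahead of it and the grasp point (between the pads) lies 3 mm ahead of it (robot.tcp_to_tips is the distance from the TCP to the fingertips, in m); z points along the fingers, y is the line along which they close (so a half turn about z gives the same grasp; the last joint's range is limited). The gripper opens to 85 mm and grips with 20 to 120 N. Pads are 22 mm wide; open, the fingers measure 114 mm over their backs; the gripper's body (76 mm by 85 mm) begins 54 mm behind the grasp point. The pads swing forward as they close: fully open they stand 13 mm farther back than shut.
Start: joints at [-73.722, 40.479, -1.581, 85.061, 1.261, 54.483, -4.326], TCP at [0.184, 0.545, 0.253] pointing down, gripper open.
Joint ranges: [-155.06, 155.06], [-18.47, 123.98], [-90, 86.84], [0, 140.48], [-83.41, 263.41], [0, 116], [-161.91, 161.91]. Speed limits (degrees/s): [108.29, 108.29, 147.25, 147.25, 172.46, 172.46, 172.46].

INTERFACE

Orientations are given as [roll, pitch, yaw] about the fixed x, y, z axes, in that order (R = Rz(yaw) Ry(pitch) Rx(roll)).
In Python, from cell import robot gives the robot as it stands. The module is installed in compiled form; this text tells all that it offers.
- The arm moves only by the tool play_rows, never from a script. Its argument "motion" is text: rows parted by semicolons, each of 7 numbers parted by spaces: the finger opening in mm, from 0 to 85.4, then the shift along the tool's x, y, z in mm, then the turn, a rotation vector about the tool's x, y, z in degrees. A call has 1 to 10 rows; each row shifts and turns the commanded pose from where the row before left it, along the tool's axes as they then stand; what a row does not reach is not made up. A row lasts 1/10 s, in which the tool goes at most 50 mm and 8.59 degrees, less where a joint would pass 70% of its speed; a pose out of reach is approached as far as the arm can. A call is refused whole if a number of a shift passes 50 or a number of a turn 8.59, either way. A call with a gripper value outside its range is refused whole. The fingers move at their own pace and stop on an object; the grip force is fixed at half the most. Time passes only in rows, so rows that do not move let the fingers close. It gives the time, the measured TCP pose, the force, the opening and the grip force at its end, in the units of the state.
- robot.get_obs(): the state, without advancing time (a new reading comes with each control period).
- robot.capture(name): name is "scene" or "side" or "wrist"; returns a dict with "pixels" (480x640x3 uint8, red, green, blue), "depth" (480x640 float32, m along the optical axis (not along the pixel's ray), 0 where there is no reading), "fovy" (degrees; the focal length in pixels is half the picture's height over the tangent of half this angle, whatever the lens; pixels are square), "cx", "cy" (the principal point, pixels), "cam_to_world" (4x4, takes a point from camera to world coordinates); the wrist camera has in their place "tool_from_camera" (4x4, takes a point from camera to tool coordinates, whose origin is the TCP and whose axes are the flange's). Camera axes: x right, y down, z forward; pixel columns grow to the right and rows downward; lengths in m; the calibration is good to about 2 mm. The wrist camera is an equidistant fisheye: a pixel r from the principal point sees the ray r / f radians off the axis. A picture is of the moment at which its call begins: read the wrist's pose just before it.
- robot.finish_job(): hands the job in; it is judged then, once.
Trained networks look in a picture, given as the dict that the camera call returned (one of the last four; its "shot" number tells which), for a name from the list of things; names that differ only in an ending like _2 or _b are one class to them, and where a whole thing is asked for, a point or a joint stands for the part that bears it (a point fixed in the world has none). Each returns a list of dicts, best first, with "score" (0 to 1); they miss things now and then, are a little off and sometimes report something else, mostly with a low value. They report only what shows in the picture. A call takes as long as a camera call. They do not tell look-alikes from the thing itself.
- robot.find_in(picture, label): "location" ([x, y, z] in m, in world coordinates, good to about 4 mm: the middle of the surface that is visible of it).
- robot.cut_out(picture, label): "region" (480x640 bool, what is visible of it).
- robot.spot_point(picture, label): "location" ([x, y, z] in m, in world coordinates, good to about 4 mm: a listed point, or the origin of a listed thing).
The state is a dict: "clock": time; "joints": joint angles; "dq": joint speeds; "joint_torque": joint torques, N m; "ee_pos": TCP position; "eef_rot": TCP orientation; "contact_force": force on the tool from outside, world axes, zero at the start; "wrist_torque": the same for the moment, N m; "gripper_width": finger opening in m; "gripper_force": force on a finger pad.
Only numpy, scipy, OpenCV 4.12 (cv2) and the standard library are available. Lean on these libraries where they do the work, as an engineer would, in place of code of your own. Each camera call takes 0.05 s, during which the arm holds its last target. There are 200 camera calls.

TASK

The clear dividers in this drawer organiser are hard to see, so find the comb's place by touch: starting on the rack's left end wall (left as seen from the robot), feel your way with a fingertip along the top edges of the uprights, touching each in turn, and count to the third gap. Then, only pushing it gently with the fingers, slide the wooden comb flat along the organiser's floor into that third gap, lengthways, until its end meets the back wall, and take the hand away. Do not grip or lift the comb or let it into another gap, and leave the bangle, bowl, watch and perfume bottle where they are.

Things in the scene. Friction and masses are not known exactly. Their poses are not given: they have to be found in the camera images.
- organiser: clear acrylic organiser, 295 mm (x) by 350 mm (y), fixed in the open white drawer, turned up to 0.08 rad. Origin: centre of its underside; x away from the robot, y to the robot's left, z up; floor 4 mm above the origin, outer walls 5 mm thick, 38 mm high. At left (y -75 to +170 mm) an open bay with the rack behind it; at right (y -80 to -170 mm) three cells for bangle, bowl and bottle
- bay (a point): centre of the flat open bay in front of the rack, on the organiser's floor. The bay is 190 mm (x) by 245 mm (y), level with the floor of the gaps, with 34 mm walls at front, left and right. The drawer's sides stand 50 mm above this floor, over 30 mm outside the organiser; the drawer's front panel, 70 mm above this floor, is at world x 0.35 to 0.37
- rack (a point): middle of the rack's front, on the floor, 47.5 mm in both x and y from the organiser's origin. Six uprights make five equal gaps, 45 mm wide, 95 mm deep, 50 mm pitch in organiser y, open above and towards the bay, closed behind by a wall 38 mm high, its inner face 95 mm beyond this point in organiser x. The comb (110 mm) when home sticks out 15 mm
- divider0: clear acrylic upright of the rack, 95 mm long, 5 mm thick, 41 mm high, with a rounded, polished pale top edge; fixed to the organiser. Origin: foot of its front (robot-side) edge, on the organiser floor; x runs back along it, z up: the top edge is 41 mm above the origin and runs 95 mm along +x. Left end wall of the rack (the first gap lies to its right).
- divider1: clear acrylic upright of the rack, 95 mm long, 5 mm thick, 41 mm high, with a rounded, polished pale top edge; fixed to the organiser. Origin: foot of its front (robot-side) edge, on the organiser floor; x runs back along it, z up: the top edge is 41 mm above the origin and runs 95 mm along +x. Divider between the first and second gaps.
- divider2: clear acrylic upright of the rack, 95 mm long, 5 mm thick, 41 mm high, with a rounded, polished pale top edge; fixed to the organiser. Origin: foot of its front (robot-side) edge, on the organiser floor; x runs back along it, z up: the top edge is 41 mm above the origin and runs 95 mm along +x. Divider between the second and third gaps.
- divider3: clear acrylic upright of the rack, 95 mm long, 5 mm thick, 41 mm high, with a rounded, polished pale top edge; fixed to the organiser. Origin: foot of its front (robot-side) edge, on the organiser floor; x runs back along it, z up: the top edge is 41 mm above the origin and runs 95 mm along +x. Divider between the third and fourth gaps.
- comb: wooden comb, 110 x 34 x 10 mm, 25 to 50 g, loose, flat on the bay's floor, slides at under 1 N. Origin: centre of its underside; x runs along it to the nose, the end with rounded corners, which points at the rack (turned up to 0.25 rad); the square tail end is 55 mm behind the origin. At the start at least 40 mm of free floor lies behind the tail and 45 mm on each side
- comb_nose (a point): middle of the comb's nose end face, half-way up its thickness, 55 mm ahead of the comb's origin
- bowl: black ceramic trinket bowl, 74 mm across, 32 mm high, loose in one of the right-hand cells; origin: centre of its underside
- bangle: gold-tone bangle lying flat, 68 mm across, 9 mm high, loose in one of the right-hand cells; origin: centre of its underside
- perfume: closed glass perfume bottle with a gold cap, 24 x 40 mm, 66 mm high, standing loose in one of the right-hand cells; origin: centre of its underside
- watch: stainless steel watch lying flat, 84 x 37 mm, 10 mm high, loose in the fifth (right-most) gap; origin: centre of its underside
Mind the look-alikes: they are no part of the job. What is shaped like the comb but orange or yellow is not meant.

How it is judged:
By the outcome, as a careful person would: the job done as asked, in the order asked, and still so for the second after the job is handed in, with the robot touching nothing.
It also fails if it takes over 59 s, if anything falls off the work surface, if the arm or the gripper's body presses on something with over 40 N, if the wrist force passes 120 N, or if a joint passes its speed limit or range.

## Working session

There is one attempt and no reset: what is moved stays moved. The work goes in short steps, Python scripts to look and compute and a tool call to move; the robot and the scene stay as the last step left them, time stands still between calls to the robot, and variables do not carry over. Pictures are saved under pics/ and viewed, at most 10 in all, crops included, and the job is handed in when it is done.

Besides the shell and the picture viewer there is one more tool, called as a command line: name --argument value ..., lists and objects as JSON in quotes. play_rows: Moves the arm, as the interface text tells. Its arguments: {"type":"object","properties":{"motion":{"type":"string"}},"required":["motion"]}

```bash
mkdir -p pics; cat > h.py <<'E'
from cell import robot
import numpy as np, cv2
def save(p,n,crop=None,s=1):
    im=p["pixels"][:,:,::-1]
    if crop: im=im[crop[1]:crop[3],crop[0]:crop[2]]
    if s!=1: im=cv2.resize(im,None,fx=s,fy=s,interpolation=cv2.INTER_CUBIC)
    cv2.imwrite("pics/"+n+".png",im)
def px(p,w):
    T=np.linalg.inv(p["cam_to_world"]); c=T[:3,:3]@np.array(w)+T[:3,3]
    f=240/np.tan(np.radians(p["fovy"])/2); return p["cx"]+f*c[0]/c[2],p["cy"]+f*c[1]/c[2]
def world(p,u,v,z):
    "pixel ray meets plane z"
    f=240/np.tan(np.radians(p["fovy"])/2); M=p["cam_to_world"]
    d=M[:3,:3]@np.array([(u-p["cx"])/f,(v-p["cy"])/f,1]); o=M[:3,3]
    return o+d*(z-o[2])/d[2]
E
python3 - <<'E'
from h import *
np.set_printoptions(precision=4,suppress=True)
o=robot.get_obs(); print({k:np.round(v,3) for k,v in o.items()}, robot.tcp_to_tips)
for c in ("scene","side"):
    p=robot.capture(c); save(p,c+"0"); print(c,p["cam_to_world"][:3,3],p["fovy"])
    for l in ["organiser","bay","rack","divider0","divider1","divider2","divider3","comb","comb_nose","bowl","bangle","perfume","watch"]:
        r=robot.spot_point(p,l)[:3]
        print(l,[(np.round(q["location"],4),round(q["score"],2),np.round(px(p,q["location"]))) for q in r])
E
```

```text
{'clock': np.float64(0.0), 'joints': array([-73.722,  40.512,  -1.582,  85.082,   1.261,  54.481,  -4.327]), 'dq': array([-0.075,  0.022, -0.007, -0.149, -0.036,  0.091,  0.123]), 'joint_torque': array([  0.   , -88.32 ,   1.235, -23.616,   0.017,   0.007,  -0.   ]), 'ee_pos': array([0.184, 0.545, 0.253]), 'eef_rot': array([-179.942,    0.003,  161.331]), 'contact_force': array([0.657, 0.038, 0.774]), 'wrist_torque': array([ 0.073, -0.051, -0.025]), 'gripper_force': np.float64(0.0), 'gripper_width': np.float64(0.085)} 0.022
scene [ 1.2026 -0.1956  0.717 ] 46.88681922605223
organiser [(array([ 0.5612, -0.0541,  0.0129]), 0.69, array([235., 315.])), (array([ 0.6588, -0.1737,  0.0235]), 0.26, array([181., 380.]))]
bay [(array([ 0.51  , -0.0148,  0.017 ]), 0.92, array([246., 287.]))]
rack [(array([ 0.6077, -0.0025,  0.0178]), 0.71, array([274., 321.]))]
divider0 [(array([0.5973, 0.0672, 0.0171]), 0.71, array([309., 303.])), (array([0.5923, 0.1203, 0.0155]), 0.66, array([335., 292.])), (array([0.6001, 0.019 , 0.0206]), 0.66, array([284., 312.]))]
divider1 [(array([0.5973, 0.0672, 0.0171])
[... 2460 characters left out ...]
 array([289., 174.]))]
comb_nose [(array([0.2955, 0.3123, 0.0053]), 0.98, array([208., 231.])), (array([0.4834, 0.4605, 0.0054]), 0.74, array([267., 171.])), (array([0.5747, 0.0196, 0.0257]), 0.58, array([378., 282.]))]
bowl [(array([ 0.4719, -0.185 ,  0.0195]), 0.96, array([376., 387.])), (array([0.5193, 0.0244, 0.0203]), 0.28, array([351., 290.]))]
bangle [(array([ 0.6613, -0.177 ,  0.0201]), 0.82, array([468., 347.])), (array([ 0.659 , -0.1001,  0.0197]), 0.6, array([445., 316.]))]
perfume [(array([ 0.5711, -0.1791,  0.018 ]), 0.74, array([425., 366.])), (array([ 0.6537, -0.1016,  0.0192]), 0.25, array([443., 317.]))]
watch [(array([ 0.6553, -0.1027,  0.0187]), 0.78, array([444., 318.]))]
```

View pics/scene0.png

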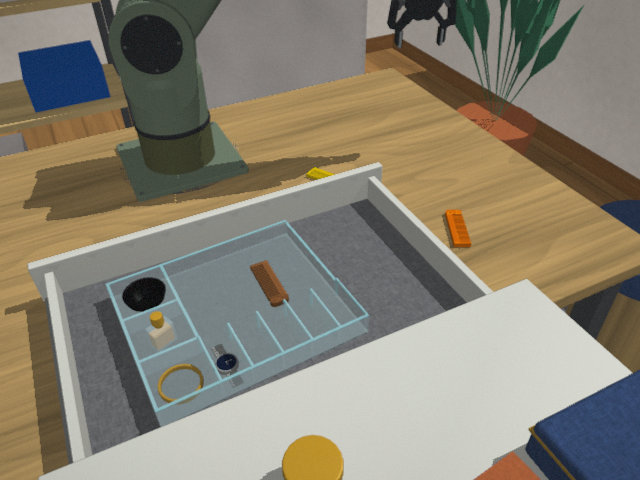

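View pics/side0.png

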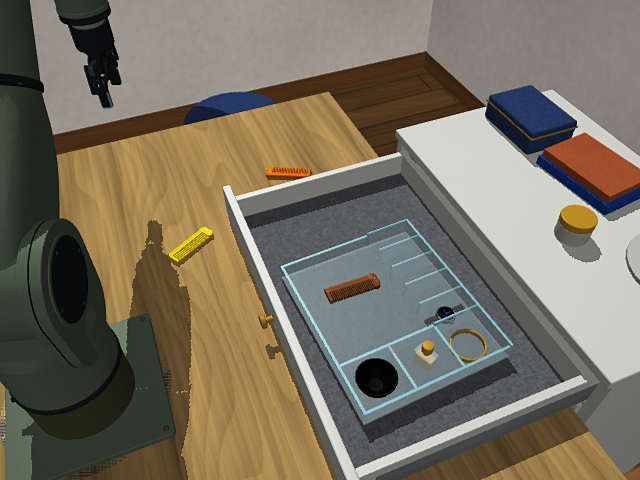

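The brown comb is at scene (268,283) and side (352,288). The look-alikes are the yellow comb, at scene (320,173) and side (190,246), and the orange comb, at scene (457,228) and side (288,173); both lie outside the drawer. I choose the brown one, in the bay. Next I measure its outline and the organiser's rim.

```bash
python3 - <<'E'
from h import *
np.set_printoptions(precision=4,suppress=True)
for c,box in (("scene",(240,250,300,320)),("side",(310,265,395,310))):
    p=robot.capture(c); hsv=cv2.cvtColor(p["pixels"],cv2.COLOR_RGB2HSV)
    m=((hsv[...,0]<16)&(hsv[...,1]>90)).astype(np.uint8); k=np.zeros_like(m); k[box[1]:box[3],box[0]:box[2]]=1; m*=k
    v,u=np.nonzero(m); d=p["depth"][v,u]
    f=240/np.tan(np.radians(p["fovy"])/2); M=p["cam_to_world"]
    P=(M[:3,:3]@np.vstack([(u-p["cx"])/f*d,(v-p["cy"])/f*d,d])).T+M[:3,3]
    print(c,len(u),"depth z",np.percentile(P[:,2],[5,25,50,75,95]))
    W=np.array([world(p,a,b,0.0285)[:2] for a,b in zip(u,v)])
    r=cv2.minAreaRect((W*1000).astype(np.float32)); print("rect",r)
    # floor depth in bay
    for w in ([0.46,0.06,.018],[0.55,-.04,.018],[0.65,0.0,.018],[0.65,0.05,.018]):
        a,b=map(lambda x:int(round(x)),px(p,w)); dd=p["depth"][b,a]
        print((M[:3,:3]@np.array([(a-p["cx"])/f*dd,(b-p["cy"])/f*dd,dd])+M[:3,3]),end=" ")
    print()
    cs={"scene":[(288,222),(108,285),(158,408),(367,318)],"side":[(282,267),(364,415),(512,346),(408,220)]}[c]
    q=np.array([world(p,*x,0.052)[:2] for x in cs]); print("rim FL FR BR BL",q)
    save(p,c+"c",{"scene":(220,200,380,320),"side":(270,210,430,330)}[c],5)
E
```

```text
scene 842 depth z [0.0206 0.023  0.0241 0.0251 0.0267]
rect ((530.0297241210938, 22.229110717773438), (34.75938415527344, 115.13056945800781), 89.21402740478516)
[0.4596 0.0596 0.0171] [ 0.5492 -0.0394  0.0158] [0.6483 0.0006 0.0152] [0.6482 0.0512 0.0157] 
rim FL FR BR BL [[ 0.4151  0.1101]
 [ 0.4326 -0.2354]
 [ 0.7119 -0.2157]
 [ 0.6988  0.1232]]
side 819 depth z [0.0225 0.0261 0.028  0.0295 0.0315]
rect ((521.5070190429688, 23.584365844726562), (38.63984298706055, 111.15840148925781), 89.3427963256836)
[0.4596 0.0588 0.0193] [ 0.5497 -0.0387  0.0179] [ 0.6287 -0.0279  0.06  ] [0.6316 0.0218 0.0558] 
rim FL FR BR BL [[ 0.4048  0.1083]
 [ 0.4238 -0.2371]
 [ 0.717  -0.2185]
 [ 0.6988  0.13  ]]
```

View pics/sidec.png

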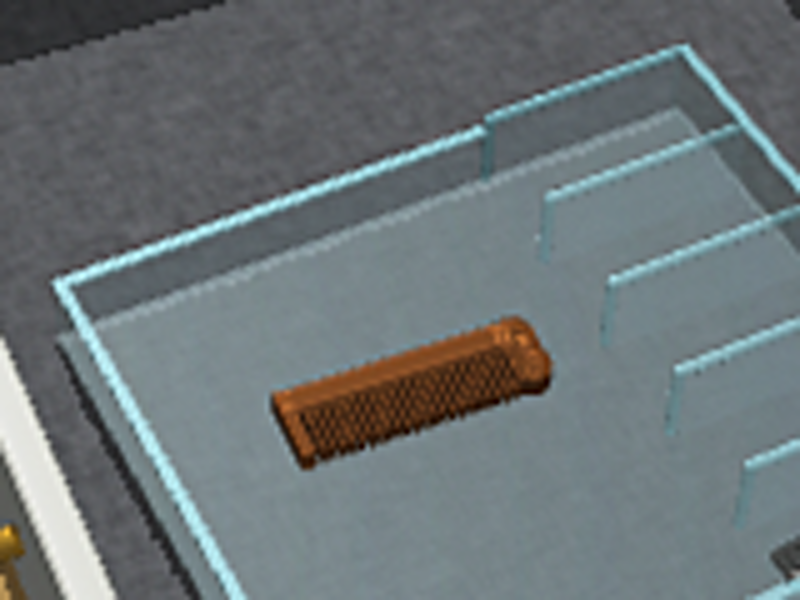

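The crop shows the brown wooden comb (crop (410,395)), nose toward the rack, clear of the uprights, whose pale top edges show at crop (550–800, 120–460). Organiser yaw is about 3.2° and the rack point is about (0.607,-0.003). The comb sits about 30 mm left of the third gap's axis.

```bash
cat >> h.py <<'E'
from scipy.spatial.transform import Rotation as Ro
def plan(target,yaw,n,nd=0):
    "rows from the measured pose to target/yaw (tool down)"
    o=robot.get_obs(); R=Ro.from_euler("xyz",o["eef_rot"],degrees=True); p=np.array(o["ee_pos"],float)
    Rt=Ro.from_euler("xyz",[180,0,yaw],degrees=True); rv=(R.inv()*Rt).as_rotvec(degrees=True); t=np.array(target)
    out=[]
    for i in range(n):
        s=np.round(R.inv().apply((t-p)/(n-i))*1000,nd); w=np.round(rv/n,1)
        out.append(list(s)+list(w)); p=p+R.apply(s/1000); R=R*Ro.from_rotvec(w,degrees=True)
    print("end",np.round(p,4),np.round(R.as_euler("xyz",degrees=True),2)); 
    for r in out: print(" ".join("%g"%x for x in r))
E
python3 -c "
from h import *
plan([0.647,0.125,0.14],93.2,16)"
```

```text
end [0.6474 0.1251 0.1403] [-1.800e+02  1.000e-02  9.253e+01]
-36 -16 7 -0 0 4.3
-37 -13 7 -0 0 4.3
-38 -10 7 -0 0 4.3
-38 -7 7 -0 0 4.3
-39 -4 7 -0 0 4.3
-39 -1 7 -0 0 4.3
-39 1 7 -0 0 4.3
-39 4 7 -0 0 4.3
-38 7 7 -0 0 4.3
-38 10 7 -0 0 4.3
-37 13 7 -0 0 4.3
-36 16 7 -0 0 4.3
-34 19 7 -0 0 4.3
-33 21 7 -0 0 4.3
-31 23 8 -0 0 4.3
-29 26 7 -0 0 4.3
```

play_rows --motion "0 -36 -16 7 0 0 4.3;0 -37 -13 7 0 0 4.3;0 -38 -10 7 0 0 4.3;0 -38 -7 7 0 0 4.3;0 -39 -4 7 0 0 4.3;0 -39 -1 7 0 0 4.3;0 -39 1 7 0 0 4.3;0 -39 4 7 0 0 4.3"

```text
clock: 2.3
ee_pos: [0.4166, 0.333, 0.1971]
eef_rot: [180.0, 0.0, 126.8]
contact_force: [0.1, 1.2, -0.3]
gripper_width: -0.0004
gripper_force: 0.0
```

play_rows --motion "0 -38 7 7 0 0 4.3;0 -38 10 7 0 0 4.3;0 -37 13 7 0 0 4.3;0 -36 16 7 0 0 4.3;0 -34 19 7 0 0 4.3;0 -33 21 7 0 0 4.3;0 -31 23 8 0 0 4.3;0 -29 26 7 0 0 4.3;0 0 0 0 0 0 0;0 0 0 0 0 0 0"

```text
clock: 3.3
ee_pos: [0.6474, 0.1246, 0.1398]
eef_rot: [-180.0, 0.0, 92.5]
contact_force: [-0.8, 0.1, -0.0]
gripper_width: 0.0001
gripper_force: 0.0
```

```bash
python3 - <<'E'
from h import *
np.set_printoptions(precision=4,suppress=True)
o=robot.get_obs(); print(o["clock"],o["ee_pos"],o["eef_rot"],o["joints"],o["contact_force"])
p=robot.capture("wrist"); save(p,"wrist1")
p=robot.capture("side"); save(p,"side1",(300,150,560,345),3)
plan([0.647,0.125,0.11],93.2,4)
E
```

```text
3.3 [0.6474 0.1246 0.1398] [-179.9628    0.0061   92.4907] [-18.172   56.3574  10.8266  72.5719 -11.4239  52.1421  -2.5582] [-0.7759  0.1257 -0.0161]
end [0.647  0.1251 0.1104] [-179.99   -0.03   93.01]
-0 -0 8 -0 -0 -0.1
-0 -0 7 -0 -0 -0.1
-1 -0 8 -0 -0 -0.1
-0 -0 7 -0 -0 -0.1
```

View pics/side1.png

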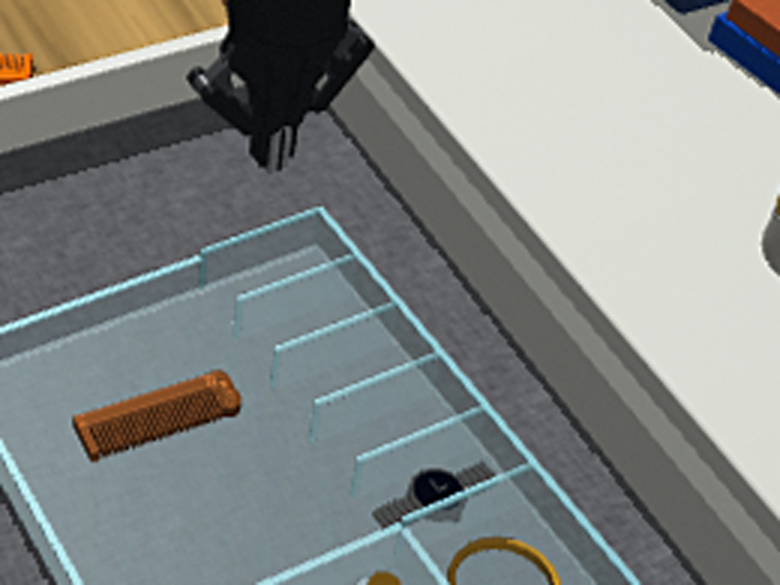

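View pics/wrist1.png

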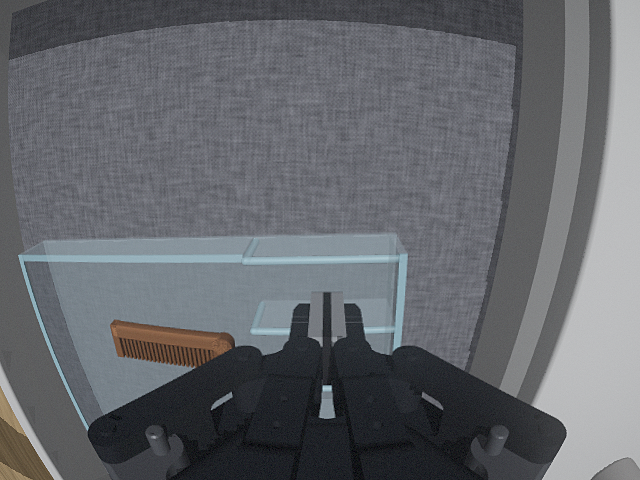

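The wrist view shows D0's top edge at row 261 (cols 248–400), D1's at row 331 (cols 253–395), and the fingertips at (327,295). I project these to get where the tip stands over D0.

```bash
cat >> h.py <<'E'
def wray(p,o,u,v,z):
    f=240/np.tan(np.radians(p["fovy"])/2); a=np.array([u-p["cx"],v-p["cy"]]); r=np.hypot(*a); th=r/f
    d=np.array([*(a/max(r,1e-9)*np.sin(th)),np.cos(th)]); T=p["tool_from_camera"]
    R=Ro.from_euler("xyz",o["eef_rot"],degrees=True).as_matrix()
    c=R@T[:3,3]+o["ee_pos"]; D=R@T[:3,:3]@d
    return c+D*(z-c[2])/D[2]
def wpx(p,o,w):
    f=240/np.tan(np.radians(p["fovy"])/2)
    R=Ro.from_euler("xyz",o["eef_rot"],degrees=True).as_matrix(); T=np.linalg.inv(p["tool_from_camera"])
    t=R.T@(np.array(w)-o["ee_pos"]); c=T[:3,:3]@t+T[:3,3]; s=np.hypot(c[0],c[1]); th=np.arctan2(s,c[2])
    return p["cx"]+f*th*c[0]/s,p["cy"]+f*th*c[1]/s
E
python3 - <<'E'
from h import *
np.set_printoptions(precision=4,suppress=True)
o=robot.get_obs(); p=robot.capture("wrist"); print(p["fovy"],p["cx"],p["cy"],p["tool_from_camera"])
for n,u,v,z in (("D0f",248,262,.0585),("D0b",400,261,.0585),("D1f",253,331,.0585),("D1b",395,330,.0585),("tailL",113,321,.0275),("tailR",118,355,.0275),("noseL",215,332,.0275)): print(n,wray(p,o,u,v,z))
t=o["ee_pos"]-np.array([0,0,.022]); print("tip px",wpx(p,o,t))
for l in("divider0","comb","comb_nose","rack"): print(l,[(np.round(q["location"],4),round(q["score"],2)) for q in robot.spot_point(p,l)[:3]])
E
```

```text
65.70646984690485 326.6016476605879 236.396045092918 [[-0.0002 -0.9479 -0.3185  0.0818]
 [ 1.     -0.0004  0.0004  0.0007]
 [-0.0005 -0.3185  0.9479 -0.1208]
 [ 0.      0.      0.      1.    ]]
D0f [0.6008 0.1216 0.0585]
D0b [0.6916 0.1263 0.0585]
D1f [0.602  0.0725 0.0585]
D1b [0.6946 0.0776 0.0585]
tailL [0.4725 0.0468 0.0275]
tailR [0.4684 0.0106 0.0275]
noseL [0.5653 0.048  0.0275]
tip px (np.float64(324.89675447543596), np.float64(309.32536504698476))
divider0 [(array([0.5989, 0.1158, 0.0214]), 0.96), (array([0.5966, 0.0711, 0.017 ]), 0.83)]
comb [(array([0.519 , 0.0275, 0.0191]), 0.82)]
comb_nose [(array([0.5742, 0.0262, 0.0192]), 0.74)]
rack []
```

play_rows --motion "0 0 0 14 0 0 0;0 0 0 14 0 0 0;0 0 0 12 0 0 0;0 0 0 8 0 0 0;0 0 0 4 0 0 0;0 0 0 2 0 0 0;0 0 0 0 0 0 0"

```text
clock: 4.35
ee_pos: [0.6475, 0.1251, 0.0863]
eef_rot: [180.0, 0.0, 92.5]
contact_force: [-0.0, 0.5, 0.5]
gripper_width: 0.0
gripper_force: 0.0
```

play_rows --motion "0 0 0 2 0 0 0;0 0 0 1 0 0 0;0 0 0 1 0 0 0;0 0 0 0 0 0 0"

```text
clock: 4.75
ee_pos: [0.6474, 0.1251, 0.0823]
eef_rot: [-180.0, 0.0, 92.5]
contact_force: [-1.0, -0.7, -0.8]
gripper_width: -0.0002
gripper_force: 0.0
```

play_rows --motion "0 0 0 1 0 0 0;0 0 0 1 0 0 0;0 0 0 0 0 0 0"

```text
clock: 5.05
ee_pos: [0.6476, 0.1251, 0.0808]
eef_rot: [180.0, -0.0, 92.5]
contact_force: [-1.8, 0.0, 8.4]
gripper_width: -0.0001
gripper_force: 4.3
```

Contact with D0 at 8 N, TCP z 0.081, so its top is at about 0.059 as expected. On to D1.

play_rows --motion "0 0 0 -6 0 0 -0.6;0 -16 0 0 0 0 0;0 -17 0 0 0 0 0;0 -17 0 0 0 0 0;0 0 0 3 0 0 0;0 0 0 1 0 0 0;0 0 0 1 0 0 0;0 0 0 1 0 0 0;0 0 0 0 0 0 0"

```text
clock: 5.95
ee_pos: [0.6502, 0.0754, 0.0808]
eef_rot: [180.0, 0.0, 93.2]
contact_force: [-2.6, -2.7, 10.1]
gripper_width: 0.0005
gripper_force: 4.8
```

D1 touched at 10 N. On to D2.

play_rows --motion "0 0 0 -6 0 0 0;0 -16 0 0 0 0 0;0 -17 0 0 0 0 0;0 -17 0 0 0 0 0;0 0 0 3 0 0 0;0 0 0 1 0 0 0;0 0 0 1 0 0 0;0 0 0 1 0 0 0;0 0 0 0 0 0 0"

```text
clock: 6.85
ee_pos: [0.6529, 0.0255, 0.0808]
eef_rot: [180.0, 0.0, 93.2]
contact_force: [-3.7, -0.8, 10.1]
gripper_width: 0.0003
gripper_force: 4.7
```

play_rows --motion "0 0 0 -6 0 0 0;0 -16 0 0 0 0 0;0 -17 0 0 0 0 0;0 -17 0 0 0 0 0;0 0 0 3 0 0 0;0 0 0 1 0 0 0;0 0 0 1 0 0 0;0 0 0 1 0 0 0;0 0 0 0 0 0 0"

```text
clock: 7.75
ee_pos: [0.6556, -0.0245, 0.0808]
eef_rot: [180.0, 0.0, 93.2]
contact_force: [-3.9, -1.2, 9.2]
gripper_width: -0.0003
gripper_force: 4.5
```

play_rows --motion "0 0 0 -25 0 0 0;0 0 0 -25 0 0 0;20 15 -18 -20 0 0 0;40 21 -28 0 0 0 0;40 22 -28 0 0 0 0;40 22 -27 0 0 0 0;40 22 -27 0 0 0 0;40 0 0 0 0 0 0;40 0 0 0 0 0 0"

```text
clock: 8.65
ee_pos: [0.5223, 0.0709, 0.1506]
eef_rot: [180.0, -0.0, 93.2]
contact_force: [0.4, 0.4, 0.4]
gripper_width: 0.0404
gripper_force: 0.0
```

```bash
python3 - <<'E'
from h import *
np.set_printoptions(precision=4,suppress=True)
o=robot.get_obs(); p=robot.capture("wrist"); save(p,"wrist2"); print(o["clock"],o["ee_pos"],o["eef_rot"],o["gripper_width"])
hsv=cv2.cvtColor(p["pixels"],cv2.COLOR_RGB2HSV); m=((hsv[...,0]<16)&(hsv[...,1]>90)).astype(np.uint8)
n,L,s,c=cv2.connectedComponentsWithStats(m); k=1+np.argmax(s[1:,4]); print(s[k])
v,u=np.nonzero(L==k); W=np.array([wray(p,o,a,b,.028)[:2]*1000 for a,b in zip(u,v)],np.float32); r=cv2.minAreaRect(W); print(r,cv2.boxPoints(r))
for l in("divider0","comb","comb_nose","rack"): print(l,[(np.round(q["location"],4),round(q["score"],2)) for q in robot.spot_point(p,l)[:3]])
E
```

```text
8.65 [0.5223 0.0709 0.1506] [179.9706  -0.0005  93.214 ] 0.04040375603547504
[ 250  266  148   50 3943]
((523.0374755859375, 27.365589141845703), (36.25687789916992, 108.97018432617188), 89.97219848632812) [[468.5436   9.2636]
 [577.5138   9.2107]
 [577.5314  45.4676]
 [468.5612  45.5205]]
divider0 [(array([0.5967, 0.117 , 0.0203]), 0.77), (array([0.6005, 0.0224, 0.0225]), 0.72), (array([0.599 , 0.0709, 0.0171]), 0.63)]
comb [(array([0.5173, 0.0264, 0.016 ]), 0.61), (array([ 0.5092, -0.0121,  0.0216]), 0.37)]
comb_nose [(array([0.5792, 0.023 , 0.0212]), 0.65)]
rack [(array([ 0.6017, -0.0061,  0.0205]), 0.66)]
```

View pics/wrist2.png

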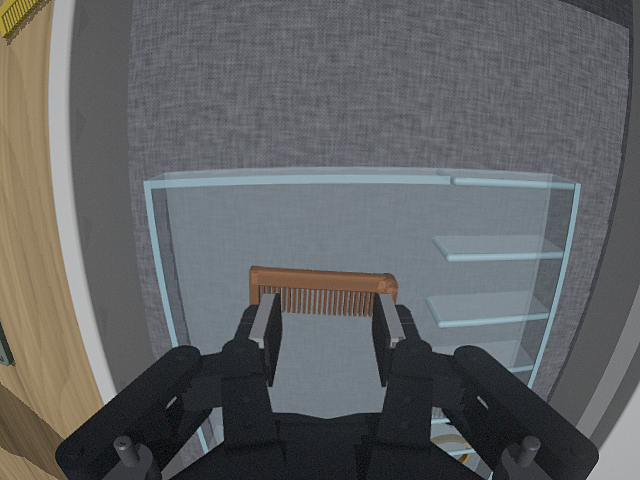

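The wrist view shows the comb at (320,290) with its spine toward the left, the fingers beside it on its left, and D2's top edge at row 325. I descend on its free left side and feel for the floor.

play_rows --motion "40 0 0 30 0 0 0;40 0 0 30 0 0 0;40 0 0 25 0 0 0;40 0 0 15 0 0 0;40 0 0 6 0 0 0;40 0 0 2 0 0 0;40 0 0 0 0 0 0"

```text
clock: 9.6
ee_pos: [0.5225, 0.0701, 0.0427]
eef_rot: [180.0, 0.0, 93.1]
contact_force: [0.3, 0.5, 0.7]
gripper_width: 0.0402
gripper_force: 0.0
```

play_rows --motion "40 0 0 1 0 0 0;40 0 0 1 0 0 0;40 0 0 0 0 0 0"

```text
clock: 9.9
ee_pos: [0.5224, 0.0702, 0.0406]
eef_rot: [180.0, 0.0, 93.1]
contact_force: [-0.6, -0.2, -0.9]
gripper_width: 0.0399
gripper_force: 0.0
```

play_rows --motion "40 0 0 1 0 0 0;40 0 0 1 0 0 0;40 0 0 0 0 0 0"

```text
clock: 10.2
ee_pos: [0.5223, 0.0702, 0.0385]
eef_rot: [180.0, 0.0, 93.1]
contact_force: [-0.2, -0.6, 6.9]
gripper_width: 0.0398
gripper_force: 3.6
```

play_rows --motion "40 0 0 -3 0 0 0;40 -6 0 0 0 0 0;40 -5 0 0 0 0 0;40 -4 0 0 0 0 0;40 -4 0 0 0 0 0;40 -4 0 0 0 0 0;40 -4 0 0 0 0 0;40 -4 0 0 0 0 0;40 -4 0 0 0 0 0;40 0 0 0 0 0 0"

```text
clock: 11.2
ee_pos: [0.5241, 0.0346, 0.0413]
eef_rot: [-180.0, 0.0, 93.1]
contact_force: [-0.2, -0.9, 0.8]
gripper_width: 0.0402
gripper_force: 0.0
```

play_rows --motion "40 -4 0 0 0 0 0;40 -4 0 0 0 0 0;40 -3 0 0 0 0 0;40 -2 0 0 0 0 0;40 0 0 0 0 0 0"

```text
clock: 11.7
ee_pos: [0.5249, 0.0219, 0.0413]
eef_rot: [-180.0, 0.0, 93.1]
contact_force: [0.3, -0.2, -0.6]
gripper_width: 0.0394
gripper_force: 0.0
```

```bash
cat >> h.py <<'E'
def comb(c,box=None):
    o=robot.get_obs(); p=robot.capture(c); hsv=cv2.cvtColor(p["pixels"],cv2.COLOR_RGB2HSV); m=((hsv[...,0]<16)&(hsv[...,1]>90)).astype(np.uint8)
    if box: k=np.zeros_like(m); k[box[1]:box[3],box[0]:box[2]]=1; m*=k
    n,L,s,_=cv2.connectedComponentsWithStats(m); k=1+np.argmax(s[1:,4]); v,u=np.nonzero(L==k)
    W=np.array([(wray(p,o,a,b,.028) if c=="wrist" else world(p,a,b,.028))[:2]*1000 for a,b in zip(u,v)],np.float32)
    r=cv2.minAreaRect(W); print(c,s[k],np.round(r[0],1),np.round(r[1],1),round(r[2],2)); return p,o
E
python3 - <<'E'
from h import *
p,o=comb("wrist"); save(p,"wrist3"); print(o["clock"],np.round(o["ee_pos"],4))
p,_=comb("scene",(200,240,320,330)); save(p,"scene3",(200,180,400,330),4)
for n,u,v,z in (("D0f",0,0,.059),): pass
E
```

```text
wrist [ 275  332  105   65 4765] [527.3  -3.2] [48.3 37.8] 3.05
11.7 [0.5249 0.0219 0.0413]
scene [234 267  40  47 865] [532.2  -8.9] [115.6  34.5] 3.06
```

View pics/wrist3.png

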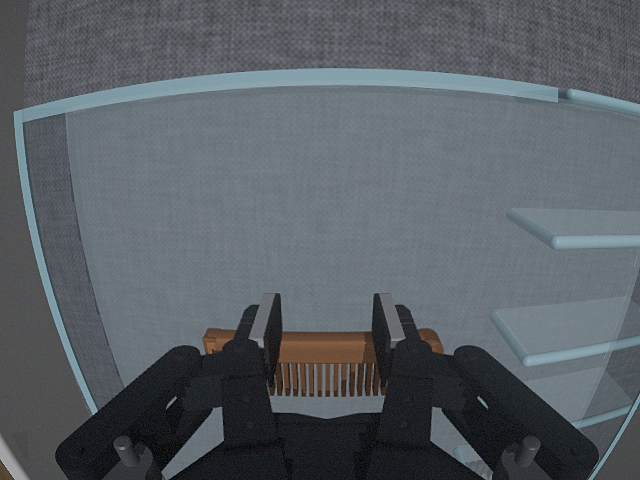

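The comb has turned to about 3°, matching the organiser, near the third gap's axis. The fingers back off, rise and turn to get behind the tail.

play_rows --motion "40 5 0 0 0 0 0;40 7 0 0 0 0 0;40 0 0 -25 0 0 0;40 0 0 -35 0 0 0;40 0 0 -30 0 0 0;40 0 0 0 0 0 0"

```text
clock: 12.4
ee_pos: [0.5254, 0.0352, 0.1345]
eef_rot: [179.7, -0.0, 93.2]
contact_force: [-0.2, 0.9, -1.2]
gripper_width: 0.0403
gripper_force: 0.0
```

```bash
python3 - <<'E'
from h import *
p,o=comb("wrist"); save(p,"wrist4"); print(o["clock"],np.round(o["ee_pos"],4))
p,_=comb("scene",(200,240,320,330)); comb("side",(310,255,420,330))
plan([0.445,-0.0117,0.115],183.1,12,1)
E
```

```text
wrist [ 243  273  158   48 4251] [525.5  -4.1] [108.9  36.4] 3.56
12.4 [0.5254 0.0352 0.1345]
scene [233 267  41  47 892] [532.2  -8.9] [115.6  34.5] 3.06
side [332 283  56  34 863] [524.7  -7.1] [111.8  37.8] 3.03
end [ 0.445  -0.0117  0.115 ] [ 1.7999e+02 -3.0000e-02 -1.7683e+02]
-3.5 -6.8 1.3 -0 -0 -7.5
-2.6 -7.2 1.3 -0 -0 -7.5
-1.6 -7.5 1.3 -0 -0 -7.5
-0.7 -7.6 1.3 -0 -0 -7.5
0.3 -7.6 1.3 -0 -0 -7.5
1.3 -7.5 1.4 -0 -0 -7.5
2.3 -7.3 1.3 -0 -0 -7.5
3.3 -6.9 1.4 -0 -0 -7.5
4.1 -6.4 1.3 -0 -0 -7.5
4.9 -5.8 1.4 -0 -0 -7.5
5.7 -5.2 1.3 -0 -0 -7.5
6.3 -4.3 1.4 -0 -0 -7.5
```

View pics/wrist4.png

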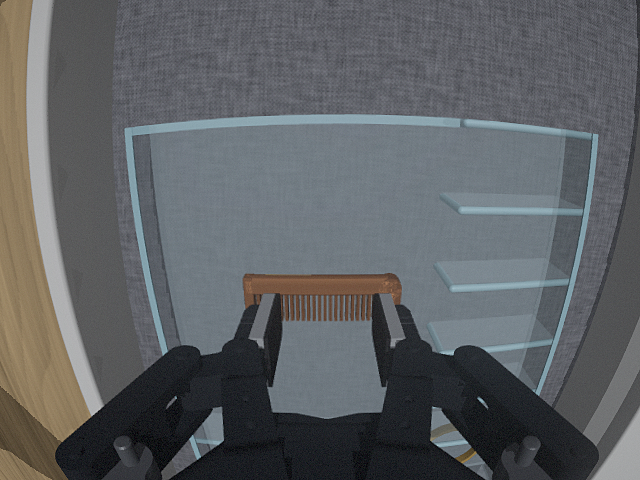

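play_rows --motion "40 -3.5 -7 1 0 0 -7.5;40 -2.5 -7 1 0 0 -7.5;30 -1.5 -7.5 1 0 0 -7.5;20 -1 -7.5 1 0 0 -7.5;10 0 -7.5 1 0 0 -7.5;10 1 -7.5 1 0 0 -7.5;10 2.5 -7.5 1 0 0 -7.5;10 3.5 -7 1 0 0 -7.5;10 4 -6.5 2 0 0 -7.5;10 5 -6 2 0 0 -7.5"

```text
clock: 13.55
ee_pos: [0.4577, -0.005, 0.1184]
eef_rot: [180.0, -0.1, 168.5]
contact_force: [-0.4, -0.2, 0.8]
gripper_width: 0.0099
gripper_force: 0.0
```

play_rows --motion "10 5.5 -5 2 0 0 -7.5;10 6.5 -4 2 0 0 -7.5;10 0 0 0 0 0 0;10 0 0 0 0 0 0"

```text
clock: 13.95
ee_pos: [0.4452, -0.0121, 0.1149]
eef_rot: [180.0, -0.1, -177.1]
contact_force: [0.8, 0.1, -0.6]
gripper_width: 0.0102
gripper_force: 0.0
```

```bash
python3 - <<'E'
from h import *
p,o=comb("wrist"); save(p,"wrist5"); print(o["clock"],np.round(o["ee_pos"],4),o["eef_rot"],o["gripper_width"])
for x in(0.6,.607,.69): print([np.round(wpx(p,o,[x+dx,y+(x-.607)*.054,.059])) for dx,y in ((-.0013,.022),(.0013,-.028))])
plan([0.445,-0.0117,0.06],183.1,3,1)
E
```

```text
wrist [ 307  292   41  125 3230] [525.8  -8.9] [111.1  30. ] 4.5
13.95 [ 0.4452 -0.0121  0.1149] [ 1.79970992e+02 -5.04603184e-02 -1.77096229e+02] 0.01018058376190598
[array([362., 460.]), array([295., 461.])]
[array([361., 466.]), array([295., 466.])]
[array([356., 515.]), array([301., 515.])]
end [ 0.445  -0.0117  0.06  ] [ 1.7998e+02 -3.0000e-02 -1.7678e+02]
0.1 0.1 18.3 0 -0 -0.1
0.1 0.2 18.4 0 -0 -0.1
0.2 0.1 18.3 0 -0 -0.1
```

View pics/wrist5.png

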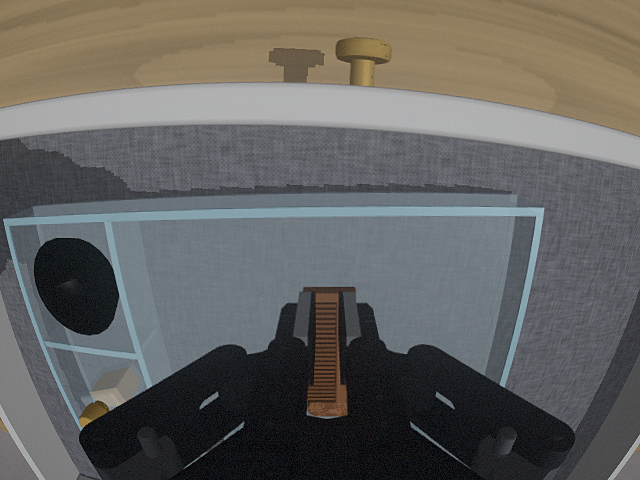

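The camera now looks back toward the robot. The tail edge is at row 288, cols 307–355, centred on the fingers at about col 329. I check the tail and divider positions numerically from the recorded pixels.

```bash
python3 - <<'E'
from h import *
np.set_printoptions(precision=4,suppress=True)
p=robot.capture("wrist"); o=robot.get_obs()
for u in(304,355): print("tail",wray(p,o,u,289,.028))
o4=dict(ee_pos=np.array([.5254,.0352,.1345]),eef_rot=np.array([179.85,0,93.2]))
for n,u,v,z in (("D0f",463,123,.059),("D1f",460,212,.059),("D2f",450,290,.059),("D2b",568,287,.059),("D3f",440,350,.059),("combTailL",245,274,.028),("noseL",397,275,.028)): print(n,wray(p,o4,u,v,z))
E
```

```text
tail [ 0.4695 -0.0252  0.028 ]
tail [0.4679 0.0067 0.028 ]
D0f [0.595  0.1194 0.059 ]
D1f [0.5998 0.0692 0.059 ]
D2f [0.6022 0.0198 0.059 ]
D2b [0.6943 0.0225 0.059 ]
D3f [ 0.6047 -0.0255  0.059 ]
combTailL [0.4712 0.0099 0.028 ]
noseL [0.5746 0.0149 0.028 ]
```

play_rows --motion "10 0 0 25 0 0 0;10 0 0 25 0 0 0;10 0 0 15 0 0 0;10 0 0 6 0 0 0;10 0 0 0 0 0 0"

```text
clock: 14.55
ee_pos: [0.4451, -0.0122, 0.0439]
eef_rot: [-180.0, -0.1, -176.9]
contact_force: [0.4, 0.1, -0.0]
gripper_width: 0.01
gripper_force: 0.0
```

play_rows --motion "10 -5 0 0 0 0 -0.2;10 -3 0 0 0 0 0;10 -3 0 0 0 0 0;10 -3 0 0 0 0 0;10 -4 0 0 0 0 0;10 -4 0 0 0 0 0;10 -4 0 0 0 0 0;10 -4 0 0 0 0 0;10 0 0 0 0 0 0"

```text
clock: 15.45
ee_pos: [0.4757, -0.0107, 0.0443]
eef_rot: [180.0, 0.0, -176.7]
contact_force: [0.3, 0.5, 0.1]
gripper_width: 0.0097
gripper_force: 0.0
```

```bash
python3 - <<'E'
from h import *
p,o=comb("wrist"); print(o["clock"],np.round(o["ee_pos"],4),o["eef_rot"])
comb("scene",(200,240,340,350)); p,_=comb("side",(310,240,440,330)); save(p,"side6",(320,210,480,330),5)
E
```

```text
wrist [ 306  328   42   91 2504] [511.   -9.7] [56.9 21. ] 5.11
15.45 [ 0.4757 -0.0107  0.0443] [ 1.79997701e+02  2.46509934e-02 -1.76677837e+02]
scene [237 272  41  48 923] [548.8  -7.6] [116.4  34.6] 3.25
side [346 280  50  33 654] [541.7  -6.1] [111.8  37.9] 3.6
```

View pics/side6.png

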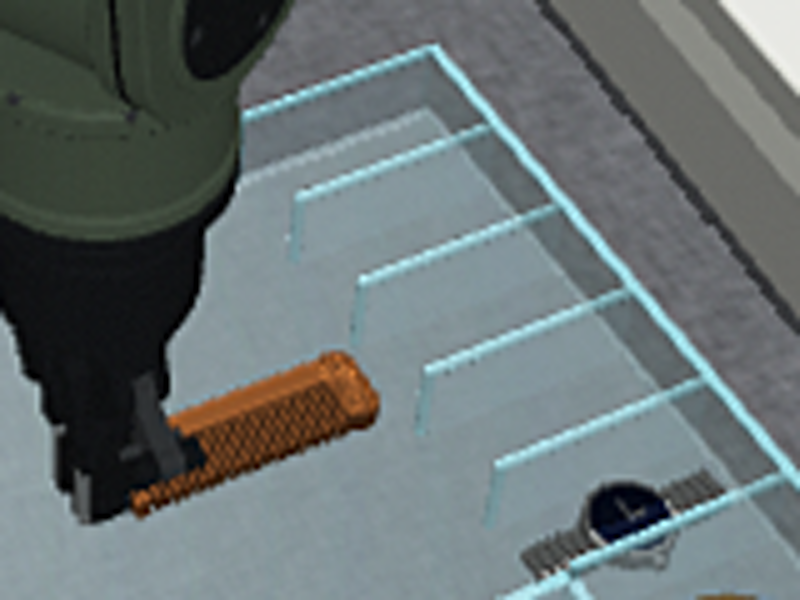

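The comb's nose lies between D2 (foot near crop (355,343)) and D3 (foot near (420,433)), about 2 mm left of centre. I add a slight right turn while pushing.

play_rows --motion "10 -3 0 0 0 0 0.3;10 -3 0 0 0 0 0.4;10 -3 0 0 0 0 0.4;10 -3 0 0 0 0 0.4;10 -3 0 0 0 0 0;10 -3 0 0 0 0 0;10 0 0 0 0 0 0"

```text
clock: 16.3
ee_pos: [0.4935, -0.01, 0.0443]
eef_rot: [-180.0, 0.0, -178.2]
contact_force: [-1.2, -0.4, -0.3]
gripper_width: 0.0099
gripper_force: 0.0
```

```bash
python3 - <<'E'
from h import *
o=robot.get_obs(); print(o["clock"],np.round(o["ee_pos"],4),o["eef_rot"],o["contact_force"])
comb("scene",(200,240,340,350)); p,_=comb("side",(310,240,440,330)); save(p,"side7",(340,230,450,312),7)
E
```

```text
16.3 [ 0.4935 -0.01    0.0443] [-1.79999532e+02  1.80806854e-02 -1.78170699e+02] [-1.17067061 -0.38764614 -0.30843432]
scene [241 278  40  49 900] [566.2  -8.6] [116.4  34.5] 1.95
side [354 279  50  31 647] [559.4  -6.8] [111.9  37.9] 1.39
```

View pics/side7.png

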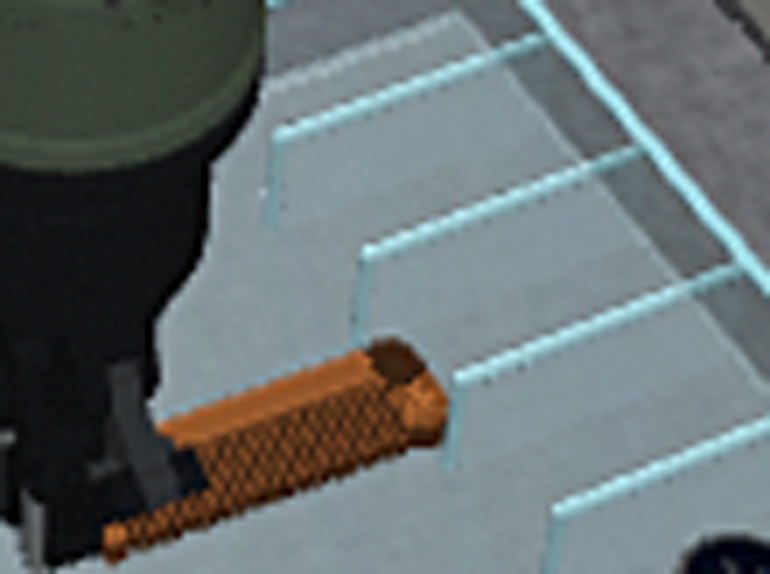

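The nose is now entering the third gap between D2 (foot (358,342)) and D3 (foot (447,468)), with clearance on both sides. Continuing, and turning back straight.

play_rows --motion "10 -3 0 0 0 0 0;10 -3 0 0 0 0 0;10 -3 0 0 0 0 -0.2;10 -3 0 0 0 0 -0.2;10 -3 0 0 0 0 -0.2;10 -3 0 0 0 0 -0.2;10 -3 0 0 0 0 -0.2;10 -3 0 0 0 0 -0.2;10 -3 0 0 0 0 0;10 -3 0 0 0 0 0"

```text
clock: 17.4
ee_pos: [0.5234, -0.0087, 0.0443]
eef_rot: [-180.0, -0.0, -177.0]
contact_force: [0.8, -0.1, 0.4]
gripper_width: 0.0103
gripper_force: 0.1
```

play_rows --motion "10 -3 0 0 0 0 0;10 -3 0 0 0 0 0;10 -3 0 0 0 0 0;10 -3 0 0 0 0 0;10 -3 0 0 0 0 0;10 -3 0 0 0 0 0;10 -3 0 0 0 0 0;10 -3 0 0 0 0 0;10 0 0 0 0 0 0"

```text
clock: 18.3
ee_pos: [0.5475, -0.0074, 0.0443]
eef_rot: [-180.0, 0.0, -177.0]
contact_force: [0.4, -0.1, -0.4]
gripper_width: 0.01
gripper_force: 0.0
```

```bash
python3 - <<'E'
from h import *
o=robot.get_obs(); print(o["clock"],np.round(o["ee_pos"],4),o["eef_rot"],o["contact_force"])
comb("scene",(200,240,340,370)); p,_=comb("side",(330,240,460,330)); save(p,"side8",(350,220,460,302),7)
E
```

```text
18.3 [ 0.5475 -0.0074  0.0443] [-1.79999273e+02  1.62117082e-02 -1.76969605e+02] [ 0.40197083 -0.12931509 -0.39983214]
scene [253 297  44  52 944] [619.1  -3.3] [115.3  34.1] 5.21
side [379 269  46  32 391] [612.7  -3. ] [112.5  36.2] 3.43
```

I'm past my picture allowance, so I go by numbers and touch from here. The comb's centre sits on the gap axis at about 3.4°. About 33 mm is left.

play_rows --motion "10 -3 0 0 0 0 0;10 -3 0 0 0 0 0;10 -3 0 0 0 0 0;10 -3 0 0 0 0 0;10 -3 0 0 0 0 0;10 -3 0 0 0 0 0;10 -3 0 0 0 0 0;10 -3 0 0 0 0 0;10 -2 0 0 0 0 0;10 0 0 0 0 0 0"

```text
clock: 19.4
ee_pos: [0.5733, -0.006, 0.0443]
eef_rot: [180.0, 0.0, -177.0]
contact_force: [0.3, 0.1, -0.2]
gripper_width: 0.0096
gripper_force: 0.0
```

play_rows --motion "10 -1 0 0 0 0 0;10 -1 0 0 0 0 0;10 -1 0 0 0 0 0;10 -1 0 0 0 0 0;10 0 0 0 0 0 0"

```text
clock: 19.9
ee_pos: [0.5772, -0.0059, 0.0443]
eef_rot: [-180.0, 0.0, -177.0]
contact_force: [-0.3, 0.6, -0.9]
gripper_width: 0.0101
gripper_force: 0.0
```

play_rows --motion "10 -1 0 0 0 0 0;10 -1 0 0 0 0 0;10 0 0 0 0 0 0"

```text
clock: 20.2
ee_pos: [0.578, -0.0059, 0.0442]
eef_rot: [-180.0, -0.2, -177.0]
contact_force: [-7.9, 0.4, 3.6]
gripper_width: 0.0099
gripper_force: 4.0
```

play_rows --motion "10 -1 0 0 0 0 0;10 -1 0 0 0 0 0;10 0 0 0 0 0 0"

```text
clock: 20.5
ee_pos: [0.5783, -0.0059, 0.044]
eef_rot: [-179.9, -0.4, -177.0]
contact_force: [-19.7, 0.1, 13.1]
gripper_width: 0.0101
gripper_force: 10.0
```

The comb is against the back wall: the force rose sharply at the expected place. Now I back off and rise.

play_rows --motion "10 3 0 0 0 0 0;10 4 0 0 0 0 0;10 10 0 0 0 0 0;10 15 0 0 0 0 0;10 0 0 -20 0 0 0;10 0 0 -40 0 0 0;10 0 0 -45 0 0 0;10 0 0 -45 0 0 0;10 0 0 0 0 0 0"

```text
clock: 21.4
ee_pos: [0.5509, -0.0071, 0.1994]
eef_rot: [-180.0, 0.4, -177.0]
contact_force: [0.3, -0.3, -1.0]
gripper_width: 0.0102
gripper_force: 0.0
```

```bash
python3 - <<'E'
from h import *
o=robot.get_obs(); print(o["clock"],np.round(o["ee_pos"],4),o["eef_rot"],o["contact_force"])
for c,b in(("scene",(200,240,340,380)),("side",(330,220,480,330)),("wrist",None)):
    p,_=comb(c,b)
    for l in ("comb","comb_nose","bowl","bangle","perfume","watch","rack"):
        print(l,[(np.round(q["location"],4),round(q["score"],2)) for q in robot.spot_point(p,l)[:1]])
E
```

```text
21.4 [ 0.5509 -0.0071  0.1994] [-179.99292094    0.44876181 -176.98872998] [ 0.33307247 -0.27048651 -0.99820412]
scene [261 308  39  42 710] [635.3  -2.4] [85.9 30.1] 2.63
comb [(array([6.404e-01, 5.000e-04, 1.680e-02]), 0.8)]
comb_nose [(array([ 0.4698, -0.1836,  0.0162]), 0.74)]
bowl [(array([ 0.4749, -0.1833,  0.0182]), 0.62)]
bangle [(array([ 0.6608, -0.1736,  0.0203]), 0.89)]
perfume [(array([ 0.5651, -0.1818,  0.0185]), 0.65)]
watch [(array([ 0.6565, -0.1004,  0.0189]), 0.79)]
rack [(array([ 0.6076, -0.0041,  0.0165]), 0.62)]
side [386 264  51  31 506] [642.7  -1. ] [112.5  36.6] 3.41
comb [(array([ 2.506e-01,  2.871e-01, -1.000e-04]), 0.92)]
comb_nose [(array([0.2946, 0.3105, 0.0063]), 0.9)]
bowl [(array([ 0.4726, -0.186 ,  0.0189]), 0.76)]
bangle [(array([ 0.658 , -0.1751,  0.0228]), 0.54)]
perfume [(array([ 0.5704, -0.1796,  0.0192]), 0.89)]
watch [(array([ 0.6553, -0.0988,  0.0201]), 0.89)]
rack [(array([ 0.6049, -0.004 ,  0.0179]), 0.91)]
wrist [ 309  265   39  104 1974] [ 6.442e+02 -3.000e-01] [110.1  32.1] 4.24
comb [(array([ 6.418e-01, -5.000e-04,  1.690e-02]), 0.83)]
comb_nose [(array([0.6985, 0.0007, 0.0202]), 0.74)]
bowl [(array([ 0.4721, -0.1815,  0.0208]), 0.6)]
bangle [(array([0.5993, 0.1189, 0.0212]), 0.55)]
perfume [(array([ 0.6566, -0.1005,  0.0144]), 0.69)]
watch []
rack [(array([0.6038, 0.0196, 0.0214]), 0.43)]
```

```bash
python3 -c "
from cell import robot
print(robot.finish_job())"
```

```text
the job is handed in; nothing more can be done
None
```

I touched uprights 0 to 3 in turn, then slid the comb flat into the third gap until it met the back wall. The hand is clear, the other items measured unmoved, and I handed the job in at about 21.5 s; I viewed 11 pictures, one over the limit of 10.

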